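Snap the ink brayer into its sloping rack over the drip tray

TASK

Put the ink brayer away. First pull the rack's drip tray fully out to the side, then lift the brayer off the glass slab and push its wooden handle into both spring clips of the sloping rack, roller over the drip tray, slowly, until it snaps fully home; stop pushing as soon as it is home (do not ram it against the bottom of the clips) and let go. Leave the ink tin and the bottle where they are.

Things in the scene. Friction and masses are not known exactly. Their poses are not given: they have to be found in the camera images.
- brayer: Brayer (hand ink roller), loose, about 0.25 kg, lying flat on the slab. Origin: middle of the handle, on its axis, 23 mm above the slab's top at the start. y runs along the handle to the roller, z up. Round pale wooden handle, 24 mm diameter, y -65 to +65 mm; end knob 46 mm diameter, y -81 to -65; wire yoke 108 mm wide from y +75. Grip the handle at its middle, between where the clips take it.
- roller (a point): Centre of the brayer's black rubber roller (46 mm diameter, 90 mm long along the brayer's x), 120 mm from the brayer's origin along its +y.
- deck: The rack's sloping plywood deck, fixed, 170 mm up the slope x 150 mm wide. Origin: centre of its top face, 85 mm above the table. x points up the slope, away from the robot; y along the rack's width; z is the outward normal, leaning 30 degrees from vertical towards the robot. It carries two spring clips, at y -45 and +45 mm, 76 mm clear between them.
- seat (a point): Where the handle's middle ends up when home in both clips: 32 mm above the deck's origin along deck z. The handle lies along deck y, roller end to +y (the side the drip tray comes out), and goes in along deck -z, both clips together.
- clip_a (a point): Clip at deck y -45 mm, at the height of the seated handle's axis. Each clip is 14 mm wide, 54 mm high, opens along deck z: two sprung steel jaws with round lips 18 mm apart, 41 mm above the deck, over a black saddle. The handle's axis is 51 mm above the deck when it meets the lips; resistance peaks (12 to 18 N in all) near 46 mm, then drops as it snaps to 32 mm.
- saddles: The clips' two black saddle blocks, of firm rubber, 16 x 14 mm, one in the bottom of each clip, tops 20 mm above the deck, on which the seated handle rests. Same origin and axes as the deck. They are the end stop: do not press the handle hard onto them (limit 60 N in all, met already when they are struck at 80 mm/s).
- clip_b (a point): The like clip at deck y +45 mm, at the height of the seated handle's axis.
- rail (a point): Middle of the axis of a steel rail, 16 mm thick, 144 mm long along deck y, fixed on the rack above the deck: 30 mm farther from the robot and 100 mm higher than the seat. It bars a vertical gripper at the seat; there is room for one tilted along the deck's normal.
- tray (a joint): Drip tray under the rack, 115 x 95 x 16 mm, of aluminium: how far it is pulled out along the deck's +y (m), 0 in to 0.08 fully out; starts 0 to 0.02. Friction about 2 N; it stays where it is left.
- tab (a point): Grip point of the drip tray's upright aluminium tab: the tab is 16 mm wide (along the rack's fore-and-aft direction, across which to pinch it), 8 mm thick along deck y, its top 65 mm above the table; this point is 50 mm above the table. Tray floor and walls below it reach 22 mm. It moves with the tray.
- slab: Fixed glass inking slab 240 x 270 x 8 mm, lying on the table; origin at the centre of its underside.
- ink_tin: Steel ink tin, 100 mm in diameter, 100 mm high, a bystander. Origin: centre of its underside.
- oil_bottle: Green glass bottle, 72 mm in diameter, 190 mm high, a bystander. Origin: centre of its underside.
There are look-alikes about, which are no part of the job. There is more than one size of the brayer; the job needs the larger.

How it is judged (in metres and radians):
On the way, in this order (a step that is already met when the one before it is completed fails the run):
1. the drip tray is pulled out (value of joint tray above 0.07 m and distance of brayer from where it was at the start of the episode below 0.02 m), for 0.2 s.
2. the brayer is snapped home in both clips (x of brayer in the frame of deck between -0.004 and 0.004 m and y of brayer in the frame of deck between -0.016 and 0.016 m and z of brayer in the frame of deck between 0.028 and 0.035 m and angle between the y axis of brayer and the y axis of deck, either way round below 0.07 rad and y of roller in the frame of deck above 0.05 m), for 0.2 s.
At the end, for the whole second after the job is handed in: The drip tray is out by more than 70 mm and the brayer lies still in both clips, its handle's middle within 4 mm of the seat line across the clips, within 16 mm along them, 28 to 35 mm above the deck, within 4 degrees of the clips' line, roller on the tray's side (all of step 2 and value of joint tray above 0.07 m and linear speed of brayer below 0.02 m/s); the robot touches nothing.
It fails at once if pushing on after the brayer is home: it bears on the clip saddles with over 60 N (contact force between brayer and saddles above 60 N).
It fails at once if a bystander (ink tin, bottle) is moved by more than 30 mm (distance of any of ink_tin, oil_bottle from where it was at the start of the episode above 0.03 m).
It also fails if it takes over 64 s, if anything falls off the work surface, if the arm or the gripper's body presses on something with over 40 N, if the wrist force passes 120 N, or if a joint passes its speed limit or range.

ROBOT

A 6-joint arm with a two-finger parallel gripper is mounted at the origin on the work surface. World frame = base frame: x ahead of the robot, y to its left, z up, the work surface at z = 0. Lengths are in mm, angles in rad, forces in N, time in s.
With the tool pointing down it reaches from about 275 to 750 mm from the base axis. Payload 10.2 kg.
Tool frame: the origin (TCP) lies at the very end of the fingers, on their centre line; the grasp point (between the pads) lies 19 mm behind it (manip.grip_depth is the distance from the TCP to the grasp point, in mm); z points along the fingers, x is the direction in which the jaws open and shut, and the axes are right-handed (so a half turn about z gives the same grasp; the last joint's range is limited). The gripper opens to 85 mm and grips with 20 to 120 N. Pads are 22 mm wide; open, the fingers measure 114 mm over their backs; the gripper's body (76 mm by 85 mm) begins 54 mm behind the grasp point. The pads swing forward as they close: fully open they stand 13 mm farther back than shut.
Start: joints at [0.977, 0.313, 1.498, -0, 1.331, -0.223], TCP at [190.252, 489.321, 209.694] pointing down, gripper open.
Joint ranges: [-2.94, 2.94], [-0.97, 2.17], [0.19, 2.56], [-1.23, 4.37], [0.02, 3.11], [-2.88, 2.88]. Speed limits (rad/s): [2.39, 2.39, 3.01, 3.14, 3.14, 3.14].

INTERFACE

Orientations are given as a rotation vector (axis times angle).
In Python, from cell import manip gives the robot as it stands.
- The arm moves only by the tool servo_tool, never from a script. Its argument "moves" is one flat list of numbers, 7 for each row, row after row: the shift along the tool's x, y, z in m, then the turn, a rotation vector about the tool's x, y, z in rad, then the opening, from -1 (shut) to 1 (fully open). A call has 1 to 12 rows; each row is the pose to reach, as a shift and turn from the pose measured when the call began, along the tool's axes at that moment; what a row does not reach only later rows make up. A row lasts 1/10 s, in which the tool goes at most 50 mm and 8.59 degrees, less where a joint would pass 70% of its speed; a pose out of reach is approached as far as the arm can. A call with a gripper value outside its range is refused whole. The fingers move at their own pace and stop on an object; the grip force is fixed at half the most. Time passes only in rows, so rows that repeat a pose let the fingers close. It gives the time, the measured TCP pose, the force and the opening at its end, in the units of the state.
- manip.state(): the state, without advancing time (a new reading comes with each control period).
- manip.camera(name): name is "scene" or "top"; returns (picture, depth): 480x640x3 uint8, blue, green, red; 480x640 float32, mm along the optical axis (not along the pixel's ray), 0 where there is no reading.
- manip.camera_model(name): a dict with "fx", "fy", "cx", "cy" (pixels), "rvec" (rotation vector, rad) and "tvec" (3), from world to camera coordinates, as OpenCV has them. Camera axes: x right, y down, z forward; pixel columns grow to the right and rows downward; lengths in mm; the calibration is good to about 2 mm. A picture is of the moment at which its call begins. camera_model takes no time and is no camera call.
- manip.finish_job(): hands the job in, once; it reports no verdict.
Trained networks look in the newest picture that a camera, given by its name, has taken for a name from the list of things; names that differ only in an ending like _2 or _b are one class to them, and where a whole thing is asked for, a point or a joint stands for the part that bears it (a point fixed in the world has none). Each returns a list of dicts, best first, with "score" (0 to 1); they miss things now and then, are a little off and sometimes report something else, mostly with a low value. They report only what shows in the picture. A call takes as long as a camera call. They do not tell look-alikes from the thing itself.
- manip.look_for(query, camera): "position" ([x, y, z] in mm, in the coordinates of the camera as it stood for that picture, good to about 4 mm: the middle of the surface that is visible of it).
- manip.silhouettes(query, camera): "pixels" (480x640 bool, what is visible of it).
- manip.mark_of(query, camera): "position" ([x, y, z] in mm, in the coordinates of the camera as it stood for that picture, good to about 4 mm: a listed point, or the origin of a listed thing).
The state is a dict: "time_s": time; "joint_pos": joint angles; "joint_vel": joint speeds; "tau": joint torques, N m; "position": TCP position; "tcp_rot": TCP orientation; "contact_force": force on the tool from outside, world axes, zero at the start; "ft_torque": the same for the moment, N m; "opening": finger opening in mm.
Only numpy, scipy, OpenCV 4.12 (cv2) and the standard library are available. Lean on these libraries where they do the work, as an engineer would, in place of code of your own. Each camera call takes 0.05 s, during which the arm holds its last target. There are 200 camera calls.

## Working session

There is one attempt and no reset: what is moved stays moved. The work goes in short steps, Python scripts to look and compute and a tool call to move; the robot and the scene stay as the last step left them, time stands still between calls to the robot, and variables do not carry over. Pictures are saved under pics/ and viewed, about 8 in all and at most 12, crops included, and the job is handed in when it is done.

Besides the shell and the picture viewer there is one more tool, called after "Request:" as name(argument=value, ...) on one line, values as JSON. servo_tool: Moves the arm, as the interface text tells. Its arguments: {"type":"object","properties":{"moves":{"type":"array"}},"required":["moves"]}

```bash
mkdir -p pics; cat > h.py <<'E'
import numpy as np,cv2
from scipy.spatial.transform import Rotation as R
from cell import manip
def cam2w(p,c):
    m=manip.camera_model(c);r=R.from_rotvec(np.ravel(m['rvec']))
    return r.inv().apply(np.asarray(p,float)-np.ravel(m['tvec']))
def w2px(p,c):
    m=manip.camera_model(c);q=R.from_rotvec(np.ravel(m['rvec'])).apply(p)+np.ravel(m['tvec'])
    return np.array([m['fx']*q[0]/q[2]+m['cx'],m['fy']*q[1]/q[2]+m['cy']])
def px2w(u,v,d,c):
    m=manip.camera_model(c);u,v,d=map(np.asarray,(u,v,d))
    return cam2w(np.stack([(u-m['cx'])/m['fx']*d,(v-m['cy'])/m['fy']*d,d],-1),c)
E
python3 - <<'E'
from h import *
np.set_printoptions(precision=1,suppress=True)
for c in('scene','top'):
    im,d=manip.camera(c);cv2.imwrite(f'pics/{c}0.png',im);np.save(f'{c}d.npy',d)
    for q in('brayer','roller','deck','seat','clip_a','clip_b','rail','tab','slab','ink_tin','oil_bottle'):
        for x in manip.mark_of(q,c)[:4]:
            w=cam2w(x['position'],c);print(c,q,round(x['score'],2),w,w2px(w,c))
print(manip.state())
E
```

```text
scene brayer 0.88 [ 310.3 -218.3   13.3] [277.7 223.5]
scene brayer 0.65 [ 555.2 -193.    30. ] [279.2 280.5]
scene roller 0.97 [ 240.9 -170.2   21.1] [295.2 207.1]
scene roller 0.8 [527.1 -74.6  31. ] [324.  274.1]
scene deck 0.68 [601.1 177.2  80.5] [423.2 285.7]
scene seat 0.93 [589.3 183.7 113.6] [427.2 273.4]
scene clip_a 0.77 [595.9 225.8 116.1] [444.6 275.2]
scene clip_a 0.67 [586.6 136.9 113.3] [408.4 272. ]
scene clip_a 0.49 [ 554.6 -193.8   28.8] [278.9 280.6]
scene clip_b 0.77 [595.9 225.8 116.1] [444.6 275.2]
scene clip_b 0.67 [586.6 136.9 113.3] [408.4 272. ]
scene clip_b 0.49 [ 554.6 -193.8   28.8] [278.9 280.6]
scene rail 0.9 [620.1 177.  207.9] [431.7 255.3]
scene rail 0.38 [584.9 138.9 111.4] [409.1 272.1]
scene tab 0.73 [557.  310.   46.7] [470.2 283.6]
scene slab 0.98 [ 563.8 -173.1    0.3] [286.7 290.6]
scene ink_tin 0.69 [ 493.7 -441.5    1.5] [191.9 267.8]
scene oil_bottle 0.61 [774.3 -14.2  -1.8] [346.1 359.1]
top brayer 0.88 [ 308.  -224.9   17.8] [389.2 365.3]
top brayer 0.57 [ 553.1 -194.8   27.1] [375.3 252.5]
top roller 0.75 [ 237.7 -168.5   19.8] [363.4 3
[... 376 characters left out ...]
9.1 113. ] [172.3 226.2]
top clip_b 0.71 [589.1 181.5 105.1] [196.5 230.6]
top rail 0.79 [615.2 177.9 208.5] [184.  209.3]
top rail 0.59 [769.9 -12.2  -2.5] [294.6 159.8]
top tab 0.93 [560.2 309.9  45. ] [144.6 246.9]
top slab 0.87 [ 560.3 -173.    -0.6] [364.3 250.2]
top oil_bottle 0.93 [770.5 -13.7  -2.6] [295.3 159.5]
{'time_s': 1.2, 'joint_pos': array([ 1. ,  0.3,  1.5,  0. ,  1.3, -0.2]), 'joint_vel': array([ 0.,  0., -0., -0., -0.,  0.]), 'tau': array([  0. , -41.2, -26. ,  -0. ,   0. ,   0. ]), 'position': array([190.2, 489.3, 209.7]), 'tcp_rot': array([ 2.6,  1.8, -0. ]), 'contact_force': array([-0.6,  0.6, -1.2]), 'ft_torque': array([-0. , -0.1, -0. ]), 'opening': 85.53585680824045}
```

View images.

View pics/top0.png

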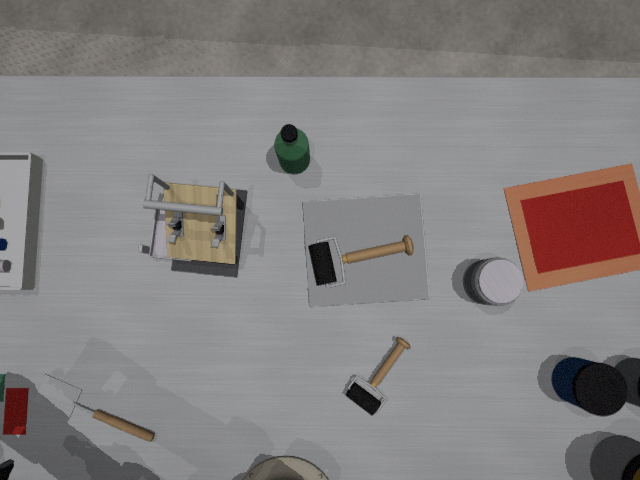

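View pics/scene0.png

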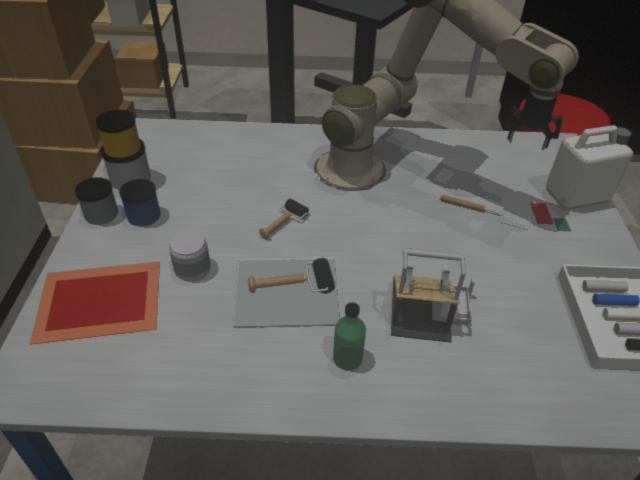

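The brayers are at top px (375,252), on the slab and larger, and (377,378), on the bare table and smaller. The one on the slab fits both "larger" and "on the slab". Next: refine the geometry from depth and confirm with one crop.

```bash
cat > m.py <<'E'
from h import *
np.set_printoptions(precision=1,suppress=True)
im=cv2.imread('pics/top0.png');d=np.load('topd.npy')
v,u=np.mgrid[0:480,0:640];W=px2w(u,v,d,'top')
hsv=cv2.cvtColor(im,cv2.COLOR_BGR2HSV);wood=(hsv[...,1]>70)&(hsv[...,0]>5)&(hsv[...,0]<30)&(d>0)
def box(a,b,c,e): m=np.zeros(d.shape,bool);m[b:e,a:c]=1;return m
for n,b in(('big',box(335,225,420,275)),('small',box(365,325,420,395))):
    P=W[wood&b];P=P[(P[:,2]>5)]
    c=P[:,:2].mean(0);_,s,vt=np.linalg.svd(P[:,:2]-c);a=vt[0]*np.sign(vt[0][1])
    t=(P[:,:2]-c)@a
    print(n,len(P),'c',c,'axis',a,'yaw',np.degrees(np.arctan2(a[1],a[0])),'t',np.percentile(t,[1,99]),'ends',c+a*t.min(),c+a*t.max(),'ztop',np.percentile(P[:,2],[50,90,98]))
    for k in np.linspace(t.min(),t.max(),9)[:-1]:
        m=(t>=k)&(t<k+(np.ptp(t))/8);Q=P[m];w=(Q[:,:2]-c)@[-a[1],a[0]];print('  ',round(k),np.array([w.min(),w.max(),np.median(w),Q[:,2].max()]))
P=W[wood&box(160,180,242,268)];P=P[(P[:,2]>35)&(P[:,2]<135)]
for _ in range(5):
    c=P.mean(0);n=np.linalg.svd(P-c,full_matrices=False)[2][2];n*=np.sign(n[2]);P=P[abs((P-c)@n)<4]
print('deck n',n,'tilt',np.degrees(np.arccos(n[2])),'yaw n',np.degrees(np.arctan2(-n[1],-n[0])),len(P))
r=cv2.minAreaRect(P[:,:2].astype(np.float32));print(r)
P=W[box(140,195,228,218)];P=P[(P[:,2]>195)];c=P.mean(0);_,_,vt=np.linalg.svd(P-c,full_matrices=False)
print('rail',c,vt[0],P.min(0),P.max(0))
P=W[box(136,238,156,258)];print('tab pts',P[(P[:,2]>35)])
cr=cv2.hconcat([cv2.resize(im[180:280,130:250],None,fx=3,fy=3),cv2.resize(im[220:320,300:420],None,fx=3,fy=3)]);cv2.imwrite('pics/crop.png',cr)
E
python3 m.py
```

```text
Traceback (most recent call last):
  File "m.py", line 4, in <module>
    v,u=np.mgrid[0:480,0:640];W=px2w(u,v,d,'top')
                                ~~~~^^^^^^^^^^^^^
  File "h.py", line 12, in px2w
    return cam2w(np.stack([(u-m['cx'])/m['fx']*d,(v-m['cy'])/m['fy']*d,d],-1),c)
  File "h.py", line 6, in cam2w
    return r.inv().apply(np.asarray(p,float)-np.ravel(m['tvec']))
           ~~~~~~~~~~~~~^^^^^^^^^^^^^^^^^^^^^^^^^^^^^^^^^^^^^^^^^
  File "scipy/spatial/transform/_rotation.pyx", line 2580, in scipy.spatial.transform._rotation.Rotation.apply
ValueError: Expected input of shape (3,) or (P, 3), got (480, 640, 3).
```

```bash
sed -i "s/return r.inv().apply(np.asarray(p,float)-np.ravel(m\['tvec'\]))/return (np.asarray(p,float)-np.ravel(m['tvec']))@r.as_matrix()/" h.py
python3 m.py
```

```text
big 764 c [ 555.9 -203.2] axis [-0.2  1. ] yaw 102.57836884956903 t [-68.1  81.5] ends [ 571.4 -272.7] [ 537.6 -121.2] ztop [40.4 46.1 52.7]
   -71 [-21.8  20.8   0.2  56.6]
   -52 [-11.5  10.8   0.   45.7]
   -32 [-11.2  10.7   0.3  45.6]
   -13 [-11.1  10.6   0.4  44.3]
   6 [-11.2  10.6  -0.2  45.3]
   26 [-11.5  10.6  -0.   45. ]
   45 [-11.2  10.8   0.2  45.3]
   65 [-10.6  10.4  -0.2  45.6]
small 470 c [ 317.4 -224. ] axis [-0.8  0.6] yaw 144.13390403167105 t [-54.4  61.2] ends [ 362.3 -256.5] [ 266.7 -187.3] ztop [24.9 30.  34.2]
   -55 [-14.7  16.5  -0.4  36.3]
   -41 [-6.9  9.8  0.2 28.9]
   -26 [-7.2  9.4  0.  29.4]
   -11 [-7.7  9.   0.1 28.4]
   4 [-7.7  9.4 -0.6 29.1]
   18 [-7.3  9.  -0.4 28.5]
   33 [-7.5  9.  -0.3 31.5]
   48 [-7.8  8.4 -0.5 29.4]
deck n [-0.5  0.   0.9] tilt 29.978955817406536 yaw n -5.498226338079286 3615
((605.45556640625, 179.57861328125), (149.92092895507812, 147.6199493408203), 84.74353790283203)
rail [617.2 172.  226.6] [ 0.2  0.4 -0.9] [466.5 -76.3 204.7] [ 641.5  251.6 1058.6]
tab pts [[ 562.7  315.6   62.2]
 [ 562.4  312.6   64.5]
 [ 562.5  
[... 730 characters left out ...]
.5]
 [ 554.4  308.1   58.5]
 [ 555.3  309.7   48.6]
 [ 555.7  308.9   44.8]
 [ 556.3  309.2   38.3]
 [ 552.   317.7   61.3]
 [ 551.7  314.4   64.1]
 [ 551.5  311.3   66.6]
 [ 551.9  310.8   62.2]
 [ 552.1  309.4   60.4]
 [ 552.4  308.5   57.1]
 [ 553.4  310.9   45.3]
 [ 553.7  310.1   41.6]
 [ 554.2  310.    36. ]
 [ 549.8  317.6   61.3]
 [ 549.4  313.7   65.7]
 [ 549.8  313.    62. ]
 [ 466.5  -76.3 1058.6]
 [ 550.1  310.    58.6]
 [ 550.5  309.8   53.5]
 [ 550.9  309.4   48.8]
 [ 551.5  309.9   41.6]
 [ 552.1  310.2   35.1]
 [ 548.4  314.5   52.2]
 [ 548.   310.5   57.1]
 [ 548.7  311.4   49.2]
 [ 549.2  311.5   43. ]
 [ 549.4  310.    41.2]
 [ 549.6  308.9   38.4]
 [ 466.5  -76.3 1058.6]]
```

View pics/crop.png

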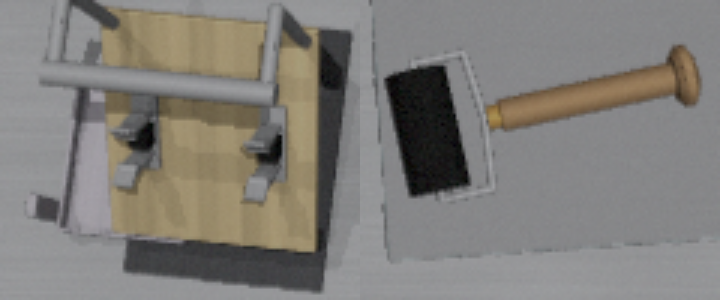

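The crop shows the large brayer: its handle measures about 22 to 24 mm across and is 155 mm long with the knob, against about 17 mm for the small one. The clips are at crop px (140,140) and (265,160), and the tab is at (42,207), on the left (+y). The deck tilt fits at 30.0° with yaw about −5.4°, so the seat is near (590,182,113).

```bash
cat >> h.py <<'E'
TH=np.radians(-5.4);DX=np.array([np.cos(TH)*.866,np.sin(TH)*.866,.5]);DY=np.array([-np.sin(TH),np.cos(TH),0]);DN=np.cross(DX,DY)
DO=np.array([605.,179.8,85])
def down(yaw):
    a=np.radians(yaw);c,s=np.cos(a),np.sin(a);return np.array([[c,s,0],[s,-c,0],[0,0,-1.]])
RD=np.c_[DX,np.cross(-DN,DX),-DN]
def go(p,Rt,label=''):
    s=manip.state();R0=R.from_rotvec(s['tcp_rot']).as_matrix()
    print(label,'shift',np.round(R0.T@(np.array(p)-s['position'])/1e3,4),'turn',np.round(R.from_matrix(R0.T@Rt).as_rotvec(),3))
E
python3 -c "
from h import *
go([556,312,140],down(-5.4),'above');go([556,312,33],down(-5.4),'at')"
```

```text
above shift [-0.0327  0.4051  0.0697] turn [0.    0.    1.294]
at shift [-0.0327  0.4052  0.1767] turn [0.    0.    1.294]
```

Request:
servo_tool(moves=[-0.0327,0.405,0.0697,0,0,1.294,1,-0.0327,0.405,0.0697,0,0,1.294,1,-0.0327,0.405,0.0697,0,0,1.294,1,-0.0327,0.405,0.0697,0,0,1.294,1,-0.0327,0.405,0.0697,0,0,1.294,1,-0.0327,0.405,0.0697,0,0,1.294,1,-0.0327,0.405,0.0697,0,0,1.294,1,-0.0327,0.405,0.0697,0,0,1.294,1,-0.0327,0.405,0.0697,0,0,1.294,1,-0.0327,0.405,0.0697,0,0,1.294,1,-0.0327,0.405,0.0697,0,0,1.294,1,-0.0327,0.405,0.0697,0,0,1.294,1])

```text
time_s: 2.4
position: [554.9, 313.0, 140.5]
tcp_rot: [-3.138, 0.142, -0.001]
contact_force: [1.1, -0.5, -0.3]
opening: 85.5
```

```bash
python3 -c "
from h import *
print(manip.state())
go([556,312,33],down(-5.4),'at')"
```

```text
{'time_s': 2.4, 'joint_pos': array([3.29981230e-01, 6.14802315e-01, 1.22273100e+00, 1.46789595e-04,
       1.30364374e+00, 4.20512559e-01]), 'joint_vel': array([ 2.71680321e-03, -3.53250651e-03, -8.71252023e-04, -1.46212169e-04,
       -3.64301062e-05,  6.11204069e-03]), 'tau': array([-7.24713933e-01, -5.36206234e+01, -2.57054079e+01, -1.72388629e-02,
       -9.21751518e-03, -1.27245122e-02]), 'position': array([554.94037497, 313.04307672, 140.53601055]), 'tcp_rot': array([-3.13808811e+00,  1.42205620e-01, -5.25838266e-04]), 'contact_force': array([ 1.13156729, -0.47246301, -0.2882762 ]), 'ft_torque': array([ 0.05747471,  0.01423094, -0.01478544]), 'opening': 85.47033328944121}
at shift [0.0011 0.001  0.1075] turn [-0.    -0.     0.004]
```

Request:
servo_tool(moves=[0.001,0.001,0.04,0,0,0,1,0.001,0.001,0.08,0,0,0,1,0.001,0.001,0.107,0,0,0,1,0.001,0.001,0.107,0,0,0,1,0.001,0.001,0.107,0,0,0,-1,0.001,0.001,0.107,0,0,0,-1,0.001,0.001,0.107,0,0,0,-1,0.001,0.001,0.107,0,0,0,-1,0.001,0.001,0.107,0,0,0,-1,0.001,0.001,0.107,0,0,0,-1,0.001,0.001,0.107,0,0,0,-1,0.001,0.001,0.107,0,0,0,-1])

```text
time_s: 3.6
position: [557.8, 312.0, 34.8]
tcp_rot: [-3.137, 0.143, -0.008]
contact_force: [5.7, 0.1, 1.8]
opening: 13.2
```

Request:
servo_tool(moves=[0,0,0,0,0,0,-1,0,-0.008,0,0,0,0,-1,0,-0.016,0,0,0,0,-1,0,-0.024,0,0,0,0,-1,0,-0.032,0,0,0,0,-1,0,-0.04,0,0,0,0,-1,0,-0.048,0,0,0,0,-1,0,-0.054,0,0,0,0,-1,0,-0.06,0,0,0,0,-1,0,-0.06,0,0,0,0,-1])

```text
time_s: 4.6
position: [563.6, 373.0, 34.9]
tcp_rot: [-3.135, 0.142, -0.01]
contact_force: [5.6, 1.6, -3.2]
opening: 12.9
```

Request:
servo_tool(moves=[0,-0.004,0,0,0,0,-1,0,-0.008,0,0,0,0,-1,0,-0.011,0,0,0,0,-1,0,-0.013,0,0,0,0,-1,0,-0.013,0,0,0,0,-1])

```text
time_s: 5.1
position: [564.8, 386.4, 34.9]
tcp_rot: [-3.135, 0.142, -0.01]
contact_force: [4.6, 0.6, -3.4]
opening: 13.0
```

```bash
python3 - <<'E'
from h import *
for c in('top','scene'):
    im,d=manip.camera(c);cv2.imwrite(f'pics/{c}1.png',im)
    for x in manip.mark_of('tab',c)[:2]:print(c,x['score'],cam2w(x['position'],c))
    if c=='top':A=cv2.resize(im[170:290,90:250],None,fx=2.5,fy=2.5)
    else:B=cv2.resize(im[230:350,380:540],None,fx=2.5,fy=2.5)
cv2.imwrite('pics/c1.png',cv2.hconcat([A,B]))
print(manip.state()['contact_force'])
E
```

```text
top 0.6 [567.05279605 385.07803087  47.81958372]
scene 0.6 [564.99779322 385.46791953  47.65387144]
[ 5.22622273  0.11275454 -3.0062564 ]
```

View pics/c1.png

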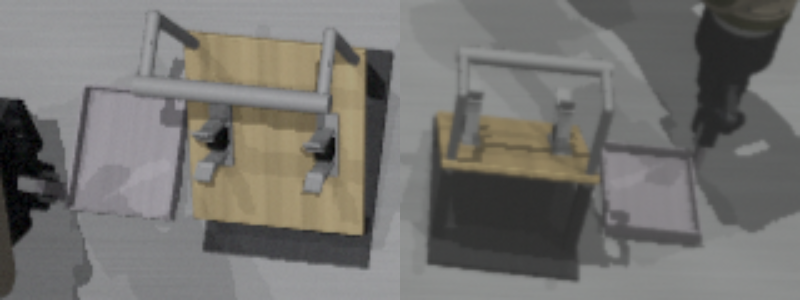

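The tray is out, its inner edge now just beside the deck (crop px 185 to 190), and it has moved about 75 mm. I'll ease it on to its stop.

Request:
servo_tool(moves=[0,-0.002,0,0,0,0,-1,0,-0.004,0,0,0,0,-1,0,-0.006,0,0,0,0,-1,0,-0.006,0,0,0,0,-1])

```text
time_s: 5.7
position: [565.1, 388.6, 34.7]
tcp_rot: [3.134, -0.143, 0.006]
contact_force: [-0.7, -20.3, 4.4]
opening: 12.9
```

Request:
servo_tool(moves=[0,0.002,0,0,0,0,1,0,0.002,0,0,0,0,1,0,0.002,0,0,0,0,1,0,0.002,0,0,0,0,1,0,0.002,-0.04,0,0,0,1,0,0.002,-0.08,0,0,0,1,0,0.002,-0.13,0,0,0,1,0,0.002,-0.18,0,0,0,1,0,0.002,-0.23,0,0,0,1,0,0.002,-0.25,0,0,0,1,0,0.002,-0.25,0,0,0,1])

```text
time_s: 6.8
position: [564.5, 388.5, 288.7]
tcp_rot: [3.138, -0.142, 0.015]
contact_force: [-0.1, -0.5, 0.2]
opening: 85.5
```

```bash
python3 -c "
from h import *
_=manip.camera('top');print([cam2w(x['position'],'top') for x in manip.mark_of('tab','top')[:1]])
go([553.6,-193,284],down(12.6),'above');go([553.6,-193,100],down(12.6),'lower')
go([553.6,-193,13],down(12.6),'at')"
```

```text
[array([566.13438276, 387.40221189,  44.73985977])]
above shift [0.0425 0.5794 0.0023] turn [ 0.005 -0.002 -0.311]
lower shift [0.042  0.5786 0.1863] turn [ 0.005 -0.002 -0.311]
at shift [0.0418 0.5782 0.2733] turn [ 0.005 -0.002 -0.311]
```

Request:
servo_tool(moves=[0.0033,0.045,0,0,0,-0.03,1,0.0066,0.09,0,0,0,-0.06,1,0.01,0.14,0,0,0,-0.09,1,0.014,0.19,0,0,0,-0.12,1,0.0175,0.24,0,0,0,-0.15,1,0.021,0.29,0,0,0,-0.18,1,0.025,0.34,0,0,0,-0.21,1,0.0285,0.39,0,0,0,-0.24,1,0.032,0.44,0,0,0,-0.27,1,0.0425,0.49,0.03,0,0,-0.311,1,0.0425,0.54,0.06,0,0,-0.311,1,0.0425,0.579,0.1,0,0,-0.311,1])

```text
time_s: 8.1
position: [554.5, -177.3, 199.9]
tcp_rot: [3.119, 0.344, 0.001]
contact_force: [1.2, -0.4, -0.3]
opening: 85.5
```

```bash
python3 -c "
from h import *
go([553.6,-193,100],down(12.6),'lower')
go([553.6,-193,14],down(12.6),'at')"
```

```text
lower shift [-0.0043  0.0148  0.1   ] turn [ 0.004 -0.    -0.   ]
at shift [-0.0043  0.0144  0.186 ] turn [ 0.004 -0.    -0.   ]
```

Request:
servo_tool(moves=[-0.0043,0.0146,0.045,0,0,0,1,-0.0043,0.0146,0.09,0,0,0,1,-0.0043,0.0146,0.13,0,0,0,1,-0.0043,0.0144,0.16,0,0,0,1,-0.0043,0.0144,0.18,0,0,0,1,-0.0043,0.0144,0.185,0,0,0,1,-0.0043,0.0144,0.186,0,0,0,1])

```text
time_s: 8.8
position: [552.9, -192.4, 12.9]
tcp_rot: [3.12, 0.344, -0.002]
contact_force: [-0.4, 0.1, -0.4]
opening: 85.4
```

Request:
servo_tool(moves=[0,0,0,0,0,0,-1,0,0,0,0,0,0,-1,0,0,0,0,0,0,-1,0,0,0,0,0,0,-1,0,0,0,0,0,0,-1,0,0,0,0,0,0,-1,0,0,0,0,0,0,-1,0,0,0,0,0,0,-1])

```text
time_s: 9.6
position: [553.2, -192.6, 13.9]
tcp_rot: [3.12, 0.344, -0.0]
contact_force: [-0.6, 0.4, 6.2]
opening: 17.8
```

Request:
servo_tool(moves=[0,0,0,0,0,0,-1,0,0,-0.01,0,0,0,-1,0,0,-0.03,0,0,0,-1,0,0,-0.06,0,0,0,-1,0,0,-0.1,0,0,0,-1,0,0,-0.14,0,0,0,-1,0,0,-0.18,0,0,0,-1,0,0,-0.22,0,0,0,-1,0,0,-0.26,0,0,0,-1,0,0,-0.28,0,0,0,-1,0,0,-0.28,0,0,0,-1])

```text
time_s: 10.7
position: [553.7, -192.1, 297.1]
tcp_rot: [3.116, 0.344, 0.007]
contact_force: [0.1, -0.4, -3.1]
opening: 17.4
```

```bash
python3 - <<'E'
from h import *
np.set_printoptions(precision=1,suppress=True)
im,d=manip.camera('scene')
for q in('brayer','roller'):
    for x in manip.mark_of(q,'scene')[:3]:print(q,round(x['score'],2),cam2w(x['position'],'scene'))
s=manip.state();print(s['position'],s['opening'],s['contact_force'],s['ft_torque'])
p=w2px(s['position'],'scene').astype(int);print(p)
a,b=max(p[0]-80,0),max(p[1]-70,0)
cv2.imwrite('pics/c2.png',cv2.resize(im[b:b+140,a:a+160],None,fx=4,fy=4))
E
```

```text
brayer 0.63 [ 316.  -218.9   14.7]
brayer 0.57 [ 550.9 -193.2  312.2]
roller 0.72 [ 242.7 -166.8   20.5]
[ 552.7 -191.5  292.1] 17.618835942387815 [-0.7  0.5 -3. ] [-0.1 -0.1 -0. ]
[276 203]
```

View pics/c2.png

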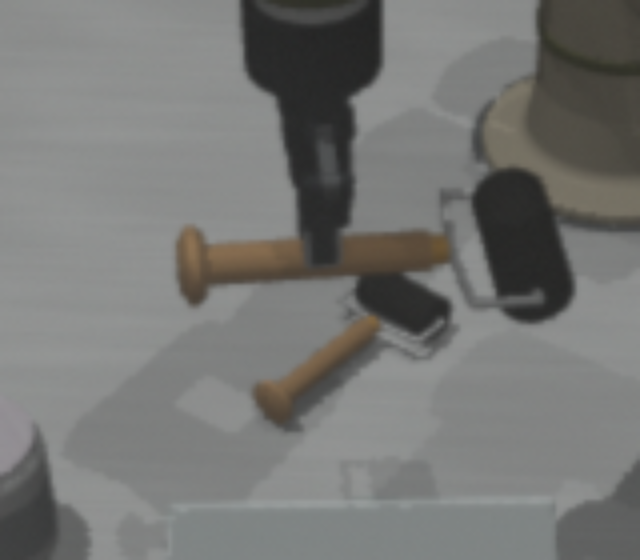

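The brayer is held at mid-handle (crop px 320,250) and hangs nearly level, roller towards +y. On to the pre-insert pose.

```bash
python3 -c "
from h import *
go(DO+DN*190+DY*3,RD,'pre');print(DO+DN*190+DY*3,DN,DX,DY)"
```

```text
pre shift [ 0.0427 -0.3832  0.042 ] turn [-0.081  0.522  0.307]
[510.7039383  191.72697566 249.54      ] [-0.49778098  0.04705416  0.866     ] [ 0.86215666 -0.0814978   0.5       ] [0.09410831 0.99556196 0.        ]
```

Request:
servo_tool(moves=[0,-0.04,0,-0.008,0.052,0.03,-1,0,-0.08,0,-0.016,0.104,0.06,-1,0,-0.12,0,-0.024,0.157,0.092,-1,0,-0.16,0,-0.032,0.21,0.123,-1,0,-0.2,0,-0.04,0.261,0.154,-1,0.01,-0.24,0,-0.049,0.313,0.184,-1,0.02,-0.28,0.01,-0.057,0.365,0.215,-1,0.03,-0.32,0.02,-0.065,0.418,0.246,-1,0.0427,-0.355,0.03,-0.073,0.47,0.276,-1,0.0427,-0.383,0.042,-0.081,0.522,0.307,-1,0.0427,-0.383,0.042,-0.081,0.522,0.307,-1,0.0427,-0.383,0.042,-0.081,0.522,0.307,-1])

```text
time_s: 12.05
position: [509.7, 191.9, 247.8]
tcp_rot: [3.009, -0.138, 0.8]
contact_force: [-0.1, -1.2, -3.2]
opening: 17.3
```

```bash
cat > meas.py <<'E'
from h import *
import sys
np.set_printoptions(precision=2,suppress=True)
s=manip.state();Rt=R.from_rotvec(s['tcp_rot']).as_matrix();p=s['position']
print('TCP deck',(p-DO)@np.c_[DX,DY,DN],'rot err',R.from_matrix(RD.T@Rt).as_rotvec(),s['opening'],s['contact_force'],s['time_s'])
for c in('top','scene'):
    im,d=manip.camera(c);cv2.imwrite(f'pics/{c}_{sys.argv[1]}.png',im)
    v,u=np.mgrid[0:480,0:640];W=px2w(u,v,d,c);hsv=cv2.cvtColor(im,cv2.COLOR_BGR2HSV)
    L=(W-p)@Rt  # tool frame
    wood=(hsv[...,1]>70)&(hsv[...,0]>5)&(hsv[...,0]<30)&(d>0)
    m=wood&(abs(L[...,0])<16)&(abs(L[...,1])<66)&(abs(L[...,2]+18)<18);Q=L[m]
    # fit cylinder r=12: axis point (x0,z0)+slopes in tool y
    from scipy.optimize import least_squares
    def f(k):
        ax=np.array([k[2],1,k[3]]);ax/=np.linalg.norm(ax);e=Q-[k[0],0,k[1]];return np.linalg.norm(e-np.outer(e@ax,ax),axis=1)-12
    r=least_squares(f,[0,-18,0,0],loss='soft_l1');k=r.x
    print(c,len(Q),'axis in tool: x',k[0],'z',k[1],'slope x,z per y',k[2:],'resid',np.median(abs(r.fun)),'y range',Q[:,1].min(),Q[:,1].max())
    for q in('seat','brayer','roller','clip_a'):
        for x in manip.mark_of(q,c)[:3]:
            w=cam2w(x['position'],c);print('  ',q,round(x['score'],2),'deck',(w-DO)@np.c_[DX,DY,DN],'tool',(w-p)@Rt)
E
python3 meas.py pre
```

```text
TCP deck [ -1.77   3.05 188.98] rot err [-0. -0. -0.] 17.27783076102846 [-0.06 -1.21 -3.16] 12.05
top 533 axis in tool: x -2.0115778954419885 z -16.4683497980654 slope x,z per y [-0.   -0.04] resid 0.678506443693772 y range -65.85060038712687 65.28755628710701
   seat 0.95 deck [-0.08  0.31 27.94] tool [  2.29   2.66 161.04]
   seat 0.65 deck [-70.48 203.39  -5.01] tool [ -67.47 -200.62  194.14]
   brayer 0.93 deck [ -2.35  -0.05 203.01] tool [ -0.64   3.1  -14.02]
   brayer 0.92 deck [-258.19 -430.23   69.49] tool [-257.1   432.55  120.67]
   brayer 0.62 deck [ 71.09   1.9  103.94] tool [73.18  1.29 84.77]
   roller 0.93 deck [-323.38 -381.11  111.54] tool [-322.32  383.28   78.84]
   roller 0.86 deck [ -6.91 120.32 206.09] tool [  -4.9  -117.28  -17.15]
   roller 0.54 deck [-69.41 206.27  -2.9 ] tool [ -66.39 -203.49  192.03]
   clip_a 0.95 deck [  0.45 -45.81  29.98] tool [  2.68  48.78 159.02]
   clip_a 0.92 deck [ 0.09 45.83 26.78] tool [  2.58 -42.86 162.18]
scene 386 axis in tool: x 1.6539065936627801 z -17.401437473151045 slope x,z per y [-0.01 -0.04] resid 1.3859811084808076 y range -65.94137775180319 65.84747035284738
   seat 0.78 deck [ 1.51  4.09 31.45] tool [  3.87  -1.11 157.52]
   brayer 0.94 deck [ -2.49  -1.97 207.39] tool [ -0.79   5.03 -18.41]
   brayer 0.82 deck [-253.06 -423.87   67.16] tool [-251.95  426.2   122.98]
   brayer 0.54 deck [ -90.18 -629.96  -46.73] tool [-89.18 632.66 236.38]
   roller 0.96 deck [  3.72 121.77 203.27] tool [   5.75 -118.7   -14.37]
   roller 0.9 deck [-318.62 -380.47  106.87] tool [-317.54  382.65   83.49]
   clip_a 0.93 deck [ 5.21 46.36 31.94] tool [  7.68 -43.37 156.99]
   clip_a 0.78 deck [ -0.51 -43.83  30.57] tool [  1.73  46.8  158.44]
   clip_a 0.71 deck [ -3.28   0.41 208.18] tool [ -1.59   2.65 -19.19]
```

```bash
cat >> h.py <<'E'
RT=RD@R.from_rotvec([.04,0,0]).as_matrix()
def dk(x,y,z,l=''): go(DO+DX*x+DY*y+DN*z,RT,l)
E
python3 -c "
from h import *
dk(1.2,4,50)"
```

```text
shift [ 0.0009 -0.0015  0.14  ] turn [ 0.04 -0.   -0.  ]
```

Request:
servo_tool(moves=[0.001,-0.0015,0.02,0.04,0,0,-1,0.001,-0.0015,0.04,0.04,0,0,-1,0.001,-0.0015,0.06,0.04,0,0,-1,0.001,-0.0015,0.08,0.04,0,0,-1,0.001,-0.0015,0.1,0.04,0,0,-1,0.001,-0.0015,0.115,0.04,0,0,-1,0.001,-0.0015,0.128,0.04,0,0,-1,0.001,-0.0015,0.136,0.04,0,0,-1,0.001,-0.0015,0.14,0.04,0,0,-1,0.001,-0.0015,0.14,0.04,0,0,-1])

```text
time_s: 13.55
position: [581.7, 186.0, 128.8]
tcp_rot: [-3.018, 0.127, -0.811]
contact_force: [-0.9, -0.7, -2.9]
opening: 17.6
```

```bash
python3 meas.py near; python3 -c "
import cv2
a=cv2.imread('pics/top_near.png')[165:285,90:250];b=cv2.imread('pics/scene_near.png')[225:345,360:520]
cv2.imwrite('pics/c3.png',cv2.hconcat([cv2.resize(x,None,fx=2.5,fy=2.5,interpolation=cv2.INTER_CUBIC) for x in(a,b)]))"
```

```text
TCP deck [ 1.28  3.93 49.83] rot err [ 0.04 -0.    0.  ] 17.61278151469408 [-0.9  -0.66 -2.86] 13.55
top 494 axis in tool: x -2.135829385527062 z -16.6007480144604 slope x,z per y [-0.   -0.04] resid 0.822246157238486 y range -65.43822426747504 65.73541268204691
   seat 0.77 deck [-3.89  3.12 27.75] tool [-5.17  1.69 22.03]
   brayer 0.96 deck [ 0.17  0.   63.53] tool [ -1.11   3.39 -13.84]
   brayer 0.94 deck [-255.82 -428.26   70.1 ] tool [-256.99  431.13  -37.3 ]
   roller 0.96 deck [-317.81 -380.62  109.35] tool [-318.99  381.99  -74.64]
   roller 0.74 deck [ -1.83 120.08  71.7 ] tool [  -3.15 -116.92  -17.27]
   clip_a 0.69 deck [ 2.78 47.65 28.78] tool [  1.48 -42.85  22.76]
   clip_a 0.66 deck [ -0.07 -45.09  29.02] tool [-1.34 49.81 18.86]
scene 303 axis in tool: x -0.01333979596747335 z -16.838491322145963 slope x,z per y [-0.01 -0.04] resid 1.747599535376965 y range -65.2807023591861 53.811690106936666
   seat 0.79 deck [ 4.1   2.18 29.49] tool [ 2.82  2.55 20.25]
   brayer 0.73 deck [-255.5  -422.21   66.03] tool [-256.67  425.25  -33.  ]
   brayer 0.56 deck [-1.41 -0.23 66.77] tool [ -2.69   3.49 -17.09]
   roller 0.78 deck [-318.11 -379.04  109.83] tool [-319.3   380.4   -75.05]
   clip_a 0.78 deck [ 3.57 45.47 32.19] tool [  2.27 -40.81  19.27]
   clip_a 0.57 deck [  1.45 -43.32  31.7 ] tool [ 0.18 47.94 16.25]
```

View pics/c3.png

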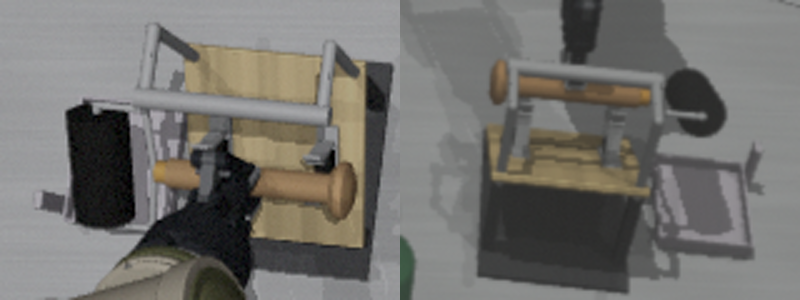

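Both cameras agree: the handle is level after the 0.04 rad tilt, centred along the clips, and needs about 1.4 mm more up-slope. Now to the lips.

Request:
servo_tool(moves=[0.0014,0,0.004,0,0,0,-1,0.0014,0,0.008,0,0,0,-1,0.0014,0,0.011,0,0,0,-1,0.0014,0,0.013,0,0,0,-1,0.0014,0,0.014,0,0,0,-1,0.0014,0,0.015,0,0,0,-1,0.0014,0,0.016,0,0,0,-1,0.0014,0,0.017,0,0,0,-1,0.0014,0,0.017,0,0,0,-1])

```text
time_s: 14.95
position: [590.7, 186.1, 116.1]
tcp_rot: [-3.018, 0.126, -0.812]
contact_force: [-15.4, -2.1, 11.2]
opening: 17.5
```

```bash
cat > f.py <<'E'
from h import *
np.set_printoptions(precision=2,suppress=True)
s=manip.state();M=np.c_[DX,DY,DN];print('TCP deck',(s['position']-DO)@M,'F deck',s['contact_force']@M,'T deck',s['ft_torque']@M,s['opening'],s['time_s'])
E
python3 f.py
```

```text
TCP deck [ 2.71  4.88 34.34] F deck [-7.49 -3.5  17.26] T deck [-0.31  1.39  0.09] 17.51835390335129 14.95
```

Contact at the lips, with −6 N across the slope: the handle sits a bit too far up-slope. Ease back and re-centre.

Request:
servo_tool(moves=[-0.0005,0,-0.002,0,0,0,-1,-0.0015,0,-0.002,0,0,0,-1,-0.0017,0,-0.001,0,0,0,-1,-0.0017,0,-0.001,0,0,0,-1])

```text
time_s: 15.35
position: [588.8, 186.1, 115.8]
tcp_rot: [-3.018, 0.126, -0.811]
contact_force: [-0.5, 1.4, -2.7]
opening: 17.5
```

```bash
python3 f.py
```

```text
TCP deck [ 0.86  4.76 35.02] F deck [-1.87  1.3  -2.02] T deck [-0.08  0.48  0.08] 17.491753229793023 15.35
```

Request:
servo_tool(moves=[0,0,0.001,0,0,0,-1,0,0,0.002,0,0,0,-1,0,0,0.003,0,0,0,-1,0,0,0.003,0,0,0,-1])

```text
time_s: 15.75
position: [590.1, 186.3, 113.8]
tcp_rot: [-3.018, 0.126, -0.812]
contact_force: [-8.0, -0.9, 5.9]
opening: 17.9
```

```bash
python3 f.py
```

```text
TCP deck [ 1.05  5.04 32.61] F deck [-3.87 -1.62  9.07] T deck [-0.26  0.91  0.12] 17.871128446604448 15.75
```

Request:
servo_tool(moves=[-0.0005,0,0.001,0,0,0,-1,-0.0005,0,0.002,0,0,0,-1,-0.0005,0,0.003,0,0,0,-1,-0.0005,0,0.004,0,0,0,-1])

```text
time_s: 16.15
position: [591.8, 186.7, 111.8]
tcp_rot: [-3.017, 0.125, -0.814]
contact_force: [-14.5, 0.3, 14.7]
opening: 17.5
```

```bash
python3 f.py
```

```text
TCP deck [ 1.43  5.62 30.07] F deck [-5.19 -1.02 19.97] T deck [-0.19  1.17  0.14] 17.549222723076344 16.15
```

Request:
servo_tool(moves=[-0.001,0.0005,0.001,0,0,0,-1,-0.001,0.0005,0.002,0,0,0,-1,-0.001,0.0005,0.003,0,0,0,-1,-0.001,0.0005,0.004,0,0,0,-1])

```text
time_s: 16.55
position: [593.0, 186.8, 109.5]
tcp_rot: [-3.016, 0.124, -0.817]
contact_force: [-13.5, 1.5, 14.9]
opening: 17.5
```

```bash
python3 f.py
```

```text
TCP deck [ 1.35  5.85 27.51] F deck [-4.25  0.21 19.69] T deck [-0.11  1.08  0.11] 17.50084387885152 16.55
```

Request:
servo_tool(moves=[-0.001,0.0005,0.001,0,0,0,-1,-0.001,0.0005,0.002,0,0,0,-1,-0.001,0.0005,0.003,0,0,0,-1])

```text
time_s: 16.85
position: [593.8, 186.9, 108.0]
tcp_rot: [-3.014, 0.124, -0.82]
contact_force: [-11.7, 1.5, 11.4]
opening: 17.4
```

```bash
python3 f.py
```

```text
TCP deck [ 1.26  5.99 25.79] F deck [-4.53  0.4  15.83] T deck [-0.16  1.03  0.08] 17.403959590365215 16.85
```

Force is dropping past the peak. Continue gently.

Request:
servo_tool(moves=[-0.001,0.0005,0.001,0,0,0,-1,-0.001,0.0005,0.002,0,0,0,-1,-0.001,0.0005,0.003,0,0,0,-1])

```text
time_s: 17.15
position: [594.7, 186.9, 106.2]
tcp_rot: [-3.013, 0.123, -0.823]
contact_force: [-9.6, 0.5, 8.8]
opening: 17.4
```

```bash
python3 f.py; python3 meas.py mid | grep -v '   r'
```

```text
TCP deck [ 1.12  6.06 23.82] F deck [-3.94 -0.36 12.41] T deck [-0.14  0.84  0.13] 17.415274339808843 17.15
TCP deck [ 1.12  6.06 23.82] rot err [ 0.04  0.01 -0.  ] 17.415274339808843 [-9.6   0.55  8.78] 17.15
top 464 axis in tool: x -2.1973957295318485 z -16.624741509778474 slope x,z per y [-0.   -0.05] resid 0.8621898457060899 y range -65.95523398019527 65.2673209854268
   seat 0.97 deck [-2.37  3.22 26.51] tool [-3.46  2.72 -2.84]
   brayer 0.79 deck [-1.98  0.91 40.46] tool [ -2.97   4.44 -16.87]
   brayer 0.57 deck [-256.3  -429.85   70.84] tool [-257.52  433.16  -67.49]
   brayer 0.54 deck [-70.81 203.56  -4.96] tool [ -71.94 -196.2    36.56]
   clip_a 0.76 deck [ -0.42 -47.26  27.7 ] tool [-1.57 53.1  -6.16]
   clip_a 0.72 deck [ 0.97 47.8  28.73] tool [ -0.06 -41.91  -3.13]
scene 264 axis in tool: x -0.40638702117336073 z -16.28870451721255 slope x,z per y [-0.02 -0.06] resid 1.5625186988032302 y range -65.08248000544671 52.7461033497241
   seat 0.73 deck [ 2.37  2.29 32.3 ] tool [ 1.32  3.41 -8.62]
   brayer 0.91 deck [-254.52 -425.23   65.95] tool [-255.76  428.76  -62.4 ]
   brayer 0.6 deck [-0.44  3.68 39.11] tool [ -1.43   1.73 -15.39]
   clip_a 0.66 deck [ -1.05 -41.79  30.86] tool [-2.16 47.51 -9.08]
   clip_a 0.62 deck [ 4.41 45.35 33.41] tool [  3.42 -39.66  -7.89]
```

Request:
servo_tool(moves=[-0.001,0.001,0.001,0.01,0,0,-1,-0.001,0.001,0.002,0.01,0,0,-1,-0.001,0.001,0.003,0.01,0,0,-1,-0.001,0.001,0.004,0.01,0,0,-1,-0.001,0.001,0.005,0.01,0,0,-1])

```text
time_s: 18.15
position: [596.7, 186.0, 101.4]
tcp_rot: [-3.003, 0.119, -0.822]
contact_force: [-0.1, 0.6, 1.5]
opening: 17.6
```

```bash
python3 f.py
```

```text
TCP deck [ 0.53  5.4  18.6 ] F deck [0.58 0.59 1.36] T deck [0.23 0.14 0.11] 17.55622046777885 18.15
```

Request:
servo_tool(moves=[0,0,0.001,0,0,0,-1,0,0,0.002,0,0,0,-1,0,0,0.002,0,0,0,-1])

```text
time_s: 18.45
position: [598.0, 186.0, 99.5]
tcp_rot: [-3.003, 0.118, -0.823]
contact_force: [1.3, 1.2, -2.2]
opening: 17.7
```

```bash
python3 f.py
```

```text
TCP deck [ 0.66  5.53 16.32] F deck [-0.08  1.36 -2.49] T deck [0.16 0.15 0.14] 17.736141732782787 18.45
```

Request:
servo_tool(moves=[0,0,0.0005,0,0,0,-1,0,0,0.001,0,0,0,-1,0,0,0.001,0,0,0,-1])

```text
time_s: 18.75
position: [598.5, 185.9, 98.4]
tcp_rot: [-3.003, 0.118, -0.822]
contact_force: [2.4, 1.0, -2.8]
opening: 17.9
```

```bash
python3 f.py
```

```text
TCP deck [ 0.56  5.49 15.13] F deck [ 0.56  1.21 -3.55] T deck [-0.06  0.15  0.1 ] 17.90515581979011 18.75
```

Request:
servo_tool(moves=[0,0,0.0005,0,0,0,-1,0,0,0.001,0,0,0,-1,0,0,0.001,0,0,0,-1])

```text
time_s: 19.05
position: [598.9, 185.9, 98.0]
tcp_rot: [-3.003, 0.118, -0.822]
contact_force: [-4.6, 0.1, 5.0]
opening: 17.4
```

```bash
python3 f.py; python3 meas.py seat | grep -v '   r'
```

```text
TCP deck [ 0.71  5.54 14.55] F deck [-1.44 -0.3   6.6 ] T deck [-0.19  0.57  0.07] 17.36143907383706 19.05
TCP deck [ 0.71  5.54 14.55] rot err [ 0.05  0.01 -0.  ] 17.36143907383706 [-4.55  0.13  5.  ] 19.05
top 417 axis in tool: x -2.0420605512834533 z -16.55153149652336 slope x,z per y [ 0.   -0.06] resid 0.832927101214862 y range -65.71606061050512 65.81377856137252
   seat 0.69 deck [-0.95  4.09 27.43] tool [ -1.54   0.77 -12.95]
   brayer 0.81 deck [-257.8  -428.07   74.31] tool [-258.41  429.48  -84.77]
   brayer 0.75 deck [ 0.44  0.7  28.92] tool [ -0.15   4.08 -14.6 ]
   clip_a 0.75 deck [-0.21 44.91 24.91] tool [ -0.78 -39.87  -8.28]
   clip_a 0.57 deck [  1.01 -44.22  26.02] tool [  0.36  49.08 -14.06]
scene 257 axis in tool: x -0.015144105490387838 z -16.810090365979082 slope x,z per y [ 0.   -0.05] resid 1.5565850891797872 y range -65.89690229767156 38.53662384665798
   seat 0.57 deck [ 2.54  3.29 31.3 ] tool [  1.98   1.36 -16.83]
   brayer 0.68 deck [-253.73 -422.82   65.77] tool [-254.42  424.69  -75.93]
   brayer 0.59 deck [-2.6   0.77 31.17] tool [ -3.16   3.88 -16.88]
   clip_a 0.9 deck [  3.01 -43.16  31.57] tool [  2.41  47.73 -19.54]
   clip_a 0.6 deck [ 3.18 45.88 31.52] tool [  2.67 -41.18 -14.8 ]
```

The handle is now on the saddles with about 9 N, axis about 31 mm above the deck: home. Release and retract.

Request:
servo_tool(moves=[0,0,0,0,0,0,0.1,0,0,0,0,0,0,0.1,0,0,0,0,0,0,0.1,0,0,0,0,0,0,0.1,0,0,-0.01,0,0,0,0.1,0,0,-0.03,0,0,0,0.1,0,0,-0.06,0,0,0,0.1,0,0,-0.1,0,0,0,0.1,0,0,-0.14,0,0,0,0.1,0,0,-0.18,0,0,0,0.1,0,0,-0.22,0,0,0,0.1,0,0,-0.22,0,0,0,0.1])

```text
time_s: 20.75
position: [486.3, 185.5, 293.2]
tcp_rot: [-2.997, 0.117, -0.836]
contact_force: [0.2, -0.1, -0.9]
opening: 47.6
```

```bash
python3 - <<'E'
from h import *
np.set_printoptions(precision=2,suppress=True)
M=np.c_[DX,DY,DN];crop=[]
for c,(a,b) in(('top',(90,165)),('scene',(360,225))):
    im,d=manip.camera(c);v,u=np.mgrid[0:480,0:640];W=px2w(u,v,d,c)
    for q in('brayer','roller','clip_a','tab','ink_tin','oil_bottle'):
        for x in manip.mark_of(q,c)[:2]:
            w=cam2w(x['position'],c);print(c,q,round(x['score'],2),w,'deck',(w-DO)@M)
    D=(W-DO)@M;hsv=cv2.cvtColor(im,cv2.COLOR_BGR2HSV)
    wood=(hsv[...,1]>70)&(hsv[...,0]>5)&(hsv[...,0]<30)&(d>0)
    Q=D[wood&(abs(D[...,0])<16)&(abs(D[...,1])<62)&(abs(D[...,2]-35)<16)&(D[...,2]>24)]
    from scipy.optimize import least_squares
    def f(k):
        ax=np.array([k[2],1,k[3]]);ax/=np.linalg.norm(ax);e=Q-[k[0],0,k[1]];return np.linalg.norm(e-np.outer(e@ax,ax),axis=1)-12
    print(c,'handle fit deck x,z,slopes',least_squares(f,[0,32,0,0],loss='soft_l1').x,len(Q))
    crop.append(cv2.resize(im[b:b+120,a:a+160],None,fx=2.5,fy=2.5,interpolation=cv2.INTER_CUBIC))
cv2.imwrite('pics/c4.png',cv2.hconcat(crop));print(manip.state()['time_s'])
E
```

```text
top brayer 0.98 [590.13 180.52 109.46] deck [-0.65 -0.68 28.62]
top brayer 0.57 [ 307.91 -223.82   18.05] deck [-256.71 -429.79   70.92]
top roller 0.66 [597.12 301.55 112.57] deck [ -2.93 120.47  33.53]
top roller 0.66 [ 236.95 -168.01   20.42] deck [-321.26 -380.9   110.91]
top clip_a 0.95 [587.05 134.5  108.25] deck [ -0.16 -46.79  26.94]
top clip_a 0.68 [596.88 227.49 108.02] deck [ 0.62 46.71 26.22]
top tab 0.64 [566.28 386.39  46.35] deck [-69.54 202.03  -4.48]
top ink_tin 0.6 [ 490.21 -441.21   -0.44] deck [ -91.08 -629.06  -46.07]
top oil_bottle 0.78 [773.71 -15.51  -2.13] deck [ 117.81 -178.57 -168.63]
top handle fit deck x,z,slopes [-1.52 31.29 -0.01 -0.  ] 627
scene brayer 0.97 [ 310.96 -217.91   12.46] deck [-257.37 -423.62   64.83]
scene brayer 0.87 [588.8  183.47 112.31] deck [-0.61  2.13 31.89]
scene roller 0.86 [602.74 301.32 110.76] deck [  1.03 120.76  29.15]
scene roller 0.81 [ 240.47 -166.04   19.5 ] deck [-318.84 -378.61  108.46]
scene clip_a 0.92 [585.15 141.01 112.7 ] deck [ -0.1  -40.48  32.04]
scene clip_a 0.92 [597.96 224.67 112.82] deck [ 4.19 44.01 29.71]
scene tab 0.62 [563.61 387.8   48.79] deck [-70.74 203.19  -0.96]
scene ink_tin 0.7 [ 495.24 -442.37   -1.45] deck [ -87.15 -629.74  -49.5 ]
scene oil_bottle 0.88 [769.29 -14.74  -0.28] deck [ 114.86 -178.22 -164.79]
scene handle fit deck x,z,slopes [ 0.41 30.78  0.   -0.01] 247
21.45
```

View pics/c4.png

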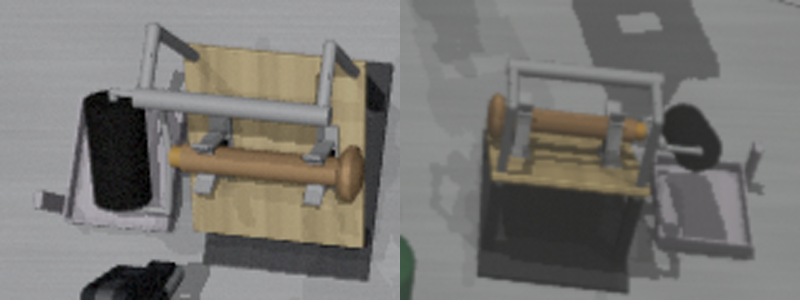

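The brayer sits in both clips, roller over the extended tray, and the gripper is clear. Handing in.

```bash
python3 -c "
from h import *
print(manip.finish_job())"
```

```text
the job is handed in; nothing more can be done
None
```

The brayer is snapped home in both clips with its roller over the pulled-out drip tray. The job is handed in; no verdict is reported.

**What I did**
- **Tray:** I pulled it by its tab until the end stop, where the force rose to about 20 N. The tab moved about 76 mm from its start, which was 0 to 20 mm out.
- **Brayer:** I took the larger one, on the slab, gripped at mid-handle, and tilted the tool along the deck's normal. I added a 0.04 to 0.05 rad correction for sag at the roller end.
- **Insertion:** I pushed in at about 10 mm/s. The force peaked near 22 N, dropped off and went slightly negative. I stopped when the handle rested on the saddles with about 9 N, then let go and backed away.

**Last checks (after release)**
- **Handle position:** the two cameras put the axis 30.8 to 31.3 mm above the deck and −1.5 to +0.4 mm across the clips. It is about −1 to +2 mm along them, and within about 0.01 rad of their line.
- **Roller:** on the tray's side, at about +120 mm.
- **Bystanders:** the ink tin and bottle are where they were, within measuring error.
- **Robot:** nothing is touching the robot, at 21.5 s.

**What disagreed**
- The cameras differ by about 2 mm across the slope.
- My first touch on the lips was about 1.5 mm too far up the slope, showing as a 6 N sideways force. I backed off and re-centred before pushing on.
- The insertion peak was a little above the stated 12 to 18 N.
- The gripper read about 17.5 mm on the 24 mm handle and 13 mm on the 16 mm tab, so its opening reading seems low. Neither slipped.

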